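# Hang the second tube caddy on the drying stand

## Robot

A 6-joint arm with a two-finger parallel gripper is mounted at the origin on the work surface. World frame = base frame: x ahead of the robot, y to its left, z up, the work surface at z = 0. Lengths are in m, angles in degrees, forces in N, time in s.
With the tool pointing down it reaches from about 0.4 to 0.825 m from the base axis. Payload 7 kg.
Tool frame: the origin (TCP) lies between the finger pads; the fingertips stand 19 mm ahead of it and the grasp point (between the pads) is the TCP; x points along the fingers, y is the direction in which the jaws open and shut, and the axes are right-handed (so a half turn about x gives the same grasp; the last joint's range is limited). The gripper opens to 88 mm and grips with 3 to 60 N. Pads are 19 mm wide; open, the fingers measure 130 mm over their backs; the gripper's body (78 mm by 193 mm) begins 47 mm behind the grasp point.
Start: joints at [-53.451, 20.546, 0.682, 0, -70.136, -16.507], TCP at [0.231, -0.634, 0.246] pointing down, gripper open.
Joint ranges: [-176.03, 176.03], [-82.01, 121.73], [-58.28, 71.71], [-173.87, 95.51], [-174.79, -0.11], [-173.66, 173.66]. Speed limits (degrees/s): [136.94, 136.94, 172.46, 180, 180, 180].

## Interface

Orientations are given as [roll, pitch, yaw] about the fixed x, y, z axes, in that order (R = Rz(yaw) Ry(pitch) Rx(roll)).
In Python, from plant import r gives the robot as it stands.
- The arm moves only by the tool send_rows, never from a script. Its argument "plan" is a list of rows, each a list of 2 entries, a list of its own where there are three numbers: the shift along the tool's x, y, z scaled (see below), then the turn, a rotation vector about the tool's x, y, z scaled (see below). A call has exactly 5 rows; each row is the pose to reach, as a shift and turn from the pose measured when the call began, along the tool's axes at that moment; what a row does not reach only later rows make up. The controller multiplies each number of a shift by 0.15 m and each number of a turn by pi/4 rad. A row lasts 1/10 s, in which the tool goes at most 50 mm and 8.59 degrees, less where a joint would pass 70% of its speed; a pose out of reach is approached as far as the arm can. A call with a number of a shift or a turn outside -1 to 1 is refused whole. A call with a gripper value outside its range is refused whole. "jaw" is the opening, from -1 (shut) to 1 (fully open), so that 0 is half open, set as the call begins (left out, the last holds). The fingers move at their own pace and stop on an object; "force" is the grip in N (left out, the last holds). Time passes only in rows, so rows that repeat a pose let the fingers close, or fill a call up. It gives the time, the measured TCP pose, the force and the opening at its end, in the units of the state.
- r.get_state(): the state, without advancing time (a new reading comes with each control period).
- r.capture(name): name is "side" or "top"; returns a dict with "color" (420x560x3 uint8, red, green, blue), "range_z" (420x560 float32, m along the optical axis (not along the pixel's ray), 0 where there is no reading), "mtx" (3x3 intrinsics, pixels), "pose" (4x4, takes a point from camera to world coordinates). Camera axes: x right, y down, z forward; pixel columns grow to the right and rows downward; lengths in m; the calibration is good to about 2 mm. A picture is of the moment at which its call begins.
- r.close_job(): hands the job in, once; it reports no verdict.
Trained networks look in a picture, given as the dict that the camera call returned (one of the last four; its "shot" number tells which), for a name from the list of things; names that differ only in an ending like _2 or _b are one class to them, and where a whole thing is asked for, a point or a joint stands for the part that bears it (a point fixed in the world has none). Each returns a list of dicts, best first, with "score" (0 to 1); they miss things now and then, are a little off and sometimes report something else, mostly with a low value. They report only what shows in the picture. A call takes as long as a camera call. They do not tell look-alikes from the thing itself.
- r.find_in(picture, target): "uv" ([column, row] in pixels, amid what is visible of it).
- r.trace(picture, target): "mask" (420x560 bool, what is visible of it) and "uv" ([column, row] in pixels, amid what is visible of it).
The state is a dict: "time_s": time; "joints": joint angles; "qd": joint speeds; "joint_torque": joint torques, N m; "tcp_pos": TCP position; "eef_rot": TCP orientation; "contact_force": force on the tool from outside, world axes, zero at the start; "moment": the same for the moment, N m; "gripper_width": finger opening in m.
Only numpy, scipy, OpenCV 4.12 (cv2) and the standard library are available. Lean on these libraries where they do the work, as an engineer would, in place of code of your own. Each camera call takes 0.05 s, during which the arm holds its last target. There are 200 camera calls.

## Task

Hang the empty tube caddy that stands on the paper mat on the drying stand, by its hand slot, on the same arm that already carries its twin, and leave it hanging there upright and still. The twin may be slid along its arm to make room, but neither it nor the cup caddy on the other arm may come off, and the bottle, beaker and tube rack are to be left standing where they are.

Things in the scene. Friction and masses are not known exactly. Their poses are not given: they have to be found in the camera images.
- caddy: the caddy to hang: off-white plastic, upright on the mat, any yaw. Base and tube grid 44 (x) x 96 (y) mm, 56 mm high; in the middle an upright handle plate 10 mm thick (x), 60 mm wide (y), top 176 mm above the base, with a hand slot through it along x. Grip the solid tab above the slot (141 to 176 mm up) across its 10 mm. Front and back alike; about 0.13 kg. Origin: centre of underside, z up
- caddy_slot (a point): the peak of that caddy's hand slot, 135 mm above its origin. The slot is 40 mm wide (y), from 99 mm up to a shallow inverted V: 135 mm up at the middle, 128 mm at the sides, so it centres itself on a round arm. Hanging, the peak lies 5 mm above the arm's axis
- twin: an identical tube caddy already hanging by its slot from one arm of the stand, its x along the arm, anywhere along the arm, from close to the post to some 30 mm behind the bent tip, where it must be slid in to make room. Slides easily when pushed. Origin: centre of its underside, z up
- twin_slot (a point): the peak of the twin's hand slot, 135 mm above its origin
- cup_caddy: a different caddy hanging on the other arm: the same handle plate with the same slot, but with a round cup, 68 mm across and 55 mm high, instead of the tube grid. Origin: centre of its underside, z up
- cup_caddy_slot (a point): the peak of the cup caddy's hand slot, 135 mm above its origin
- stand: steel drying stand, fixed, yaw varies. Base plate 12 mm thick, x -50 to +140 mm, y +-105 mm; two posts 18 mm thick, 237 mm high, at x = 115, y = +-70 mm; from each a level round arm reaches along -x (towards the robot), open at its tip. Origin: on the table under the arms, midway between them, z up
- hook_left (a point): point on the axis of the stand's +y arm, at x = 0, y = +70, z = 205 mm of the stand; axes as the stand's. The arm is 10 mm thick and straight from the post (x = +115) to x = -45 mm; then its tip bends up and ends at x = -59 mm, its highest point 17 mm above the arm's axis
- hook_right (a point): the same on the other arm, at y = -70 mm of the stand
- mat: square white paper mat lying flat, 200 x 200 x 3 mm, fixed; the caddy stands on it. Origin: centre of its underside
- bottle: bystander: white bottle with a grey cap, 60 mm across, 130 mm high, before or behind the mat. Origin: centre of its underside
- beaker: bystander: open glass beaker, 72 mm across, 85 mm high, before or behind the mat. Origin: centre of its underside
- tube_rack: bystander: white rack 100 (x) x 70 (y) x 70 mm with clear tubes up to 100 mm and thin wooden sticks standing up to 187 mm, between the mat and the stand, to the rear. Origin: centre of its underside
Things that resemble listed ones, but are neither listed nor needed, are in the scene too. What is shaped like the cup_caddy but black or pink is not meant.

How it is judged:
By the outcome, as a careful person would: the job done as asked, in the order asked, and still so for the second after the job is handed in, with the robot touching nothing.
It also fails if it takes over 51 s, if anything falls off the work surface, if the arm or the gripper's body presses on something with over 40 N, if the wrist force passes 120 N, or if a joint passes its speed limit or range.

## Working session

There is one attempt and no reset: what is moved stays moved. The work goes in short steps, Python scripts to look and compute and a tool call to move; the robot and the scene stay as the last step left them, time stands still between calls to the robot, and variables do not carry over. Pictures are saved under pics/ and viewed, about 8 in all and at most 12, crops included, and the job is handed in when it is done.

Besides the shell and the picture viewer there is one more tool, called after "Request:" by a JSON object that holds its "api" and its "payload", one argument or row to a line. send_rows: Moves the arm, as the interface text tells. Its arguments: {"type":"object","properties":{"plan":{"type":"array"},"jaw":{"type":"number"},"force":{"type":"number"}},"required":["plan"]}

```bash
ls; mkdir -p pics; cat > h.py <<'E'
import numpy as np, cv2
from plant import r
from scipy.spatial.transform import Rotation as R
def cloud(p):
    K=p["mtx"];T=p["pose"];z=p["range_z"]
    v,u=np.mgrid[:z.shape[0],:z.shape[1]]
    c=np.stack([(u-K[0,2])/K[0,0]*z,(v-K[1,2])/K[1,1]*z,z],-1)
    w=c@T[:3,:3].T+T[:3,3]; w[z<=0]=np.nan
    return w
def save(p,n): cv2.imwrite("pics/"+n,p["color"][:,:,::-1])
E
python3 - <<'E'
from h import *
out=[]
for n in("side","top"):
    p=r.capture(n); out.append(p["color"]); w=cloud(p)
    np.savez(f"{n}0.npz",w=w,c=p["color"],K=p["mtx"],T=p["pose"],z=p["range_z"])
    print(n,np.round(p["pose"],3).tolist(),p["mtx"].tolist())
    for t in("caddy","caddy_slot","twin","twin_slot","cup_caddy","stand","hook_left","hook_right","mat","bottle","beaker","tube_rack"):
        for d in r.trace(p,t)[:3]:
            q=np.nanmedian(w[d["mask"]],0); print(t,round(d["score"],2),np.round(d["uv"]),np.round(q,3),d["mask"].sum())
    save(p,n+"0.png")
print(r.get_state())
E
```

```text
pics
side [[-0.999, -0.025, 0.026, 0.533], [-0.035, 0.552, -0.833, 0.962], [0.006, -0.833, -0.553, 0.862], [0.0, 0.0, 0.0, 1.0]] [[500.11616135141765, 0.0, 276.68960317421624], [0.0, 500.11616135141765, 210.64849236263595], [0.0, 0.0, 1.0]]
caddy 0.76 [286. 343.] [0.536 0.247 0.061] 2326
caddy 0.47 [227. 265.] [0.684 0.023 0.068] 1887
caddy_slot 0.67 [288. 340.] [0.536 0.247 0.061] 2347
twin 0.74 [260. 206.] [ 0.609 -0.145  0.129] 818
twin_slot 0.64 [262. 205.] [ 0.609 -0.144  0.129] 807
cup_caddy 0.95 [271. 150.] [ 0.598 -0.556  0.113] 388
cup_caddy 0.91 [267. 177.] [ 0.6  -0.29  0.13] 491
cup_caddy 0.81 [247. 180.] [ 0.66  -0.392  0.068] 556
stand 0.93 [254. 218.] [ 0.638 -0.208  0.014] 3635
stand 0.69 [345. 332.] [0.408 0.225 0.077] 1227
hook_left 0.56 [250. 220.] [ 0.639 -0.203  0.014] 3327
hook_right 0.66 [249. 218.] [ 0.639 -0.205  0.014] 3470
mat 0.68 [270. 361.] [0.563 0.237 0.004] 4693
bottle 0.78 [347. 330.] [0.407 0.225 0.076] 1307
beaker 0.7 [217. 334.] [0.683 0.236 0.057] 1380
tube_rack 0.87 [228. 268.] [0.683 0.023 0.068] 1872
top [[0.019, -0.998, 0.06, 0.502], [-1.0, -
[... 1014 characters left out ...]
ck 0.95 [246. 173.] [ 0.679 -0.005  0.095] 732
{'time_s': 1.3, 'joints': array([-5.34507064e+01,  2.05447908e+01,  6.81270276e-01, -4.13396036e-04,
       -7.01364034e+01, -1.65070548e+01]), 'qd': array([ 0.00797015, -0.06245296, -0.0269714 ,  0.0108615 , -0.01332622,
       -0.01343011]), 'joint_torque': array([-1.43848400e-03, -5.82375526e+01,  2.93302882e+01,  7.00259551e+00,
        1.25561957e-02, -6.90165621e-05]), 'tcp_pos': array([ 0.23130334, -0.63409728,  0.24557243]), 'eef_rot': array([ 5.43768331, 89.99960383, 25.47978165]), 'contact_force': array([-0.07764054,  0.66816023, -0.52996621]), 'moment': array([0.02922316, 0.07583339, 0.01407628]), 'gripper_width': 0.08776182198775508}
```

View images.

View pics/side0.png

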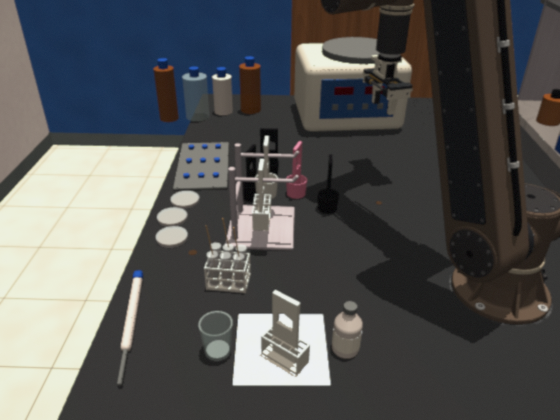

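View pics/top0.png

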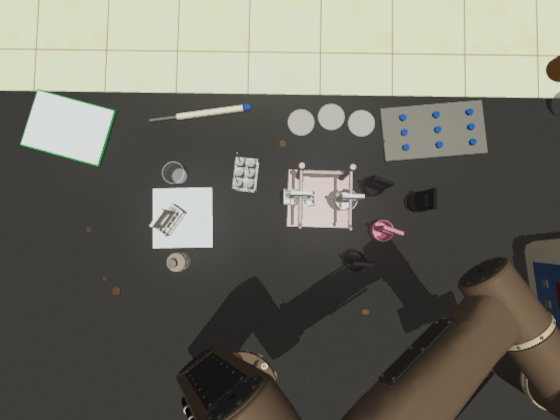

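The side view shows the caddy on the mat at (286,335), bottle (347,330), beaker (217,335), rack (228,268), and the stand with the twin at (262,205) on its near (+y) arm and the cup caddy on the far one. The top view agrees: caddy (168,218), twin (300,197), cup caddy (347,198), posts (302,166)/(353,167).

```bash
cat > m.py <<'E'
from h import *
import sys
def rep(n,tag,a):
    if len(a)<4: print(n,tag,len(a));return
    c=a.mean(0); rc=cv2.minAreaRect(a[:,:2].astype(np.float32)*1000)
    print(n,tag,len(a),"mean",np.round(c,4),"min",np.round(a.min(0),3),"max",np.round(a.max(0),3),"rect",np.round(rc[0],1),np.round(rc[1],1),round(rc[2],1))
def box(w,lo,hi):
    a=w.reshape(-1,3); return a[np.all((a>lo)&(a<hi),1)]
if __name__=="__main__":
  for n in("side","top"):
    w=np.load(n+"0.npz")["w"]
    rep(n,"plate",box(w,[.45,.13,.085],[.64,.32,.22]))
    rep(n,"platetop",box(w,[.45,.13,.165],[.64,.32,.22]))
    rep(n,"grid",box(w,[.45,.13,.03],[.64,.32,.075]))
    rep(n,"standplate",box(w,[.45,-.4,.006],[.8,-.1,.02]))
    rep(n,"posts",box(w,[.6,-.4,.225],[.85,-.1,.25]))
    hi=box(w,[.45,-.4,.19],[.85,-.1,.26]); 
    a=box(w,[.45,-.4,.2],[.72,-.1,.226])
    print(len(a)); 
    for y in np.arange(-.36,-.1,.02):
      b=a[(a[:,1]>y)&(a[:,1]<=y+.02)]
      rep(n,f"arm{y:.2f}",b)
    rep(n,"twintop",box(w,[.45,-.22,.227],[.68,-.12,.26])); rep(n,"cuptop",box(w,[.45,-.36,.227],[.68,-.26,.26]))
E
python3 m.py
```

```text
side plate 946 mean [0.5367 0.2434 0.139 ] min [0.509 0.216 0.085] max [0.564 0.262 0.183] rect [537.8 240. ] [15.9 63.6] 53.5
side platetop 263 mean [0.5366 0.2426 0.1755] min [0.51  0.216 0.165] max [0.564 0.261 0.183] rect [536.9 240.1] [15.1 62. ] 53.5
side grid 756 mean [0.5339 0.249  0.0552] min [0.485 0.201 0.03 ] max [0.587 0.286 0.075] rect [536.4 239.8] [47.4 98.9] 54.5
side standplate 2073 mean [ 0.6065 -0.2247  0.0125] min [ 0.498 -0.4    0.006] max [ 0.79  -0.108  0.02 ] rect [ 642.3 -244.5] [307.  259.5] 83.1
side posts 175 mean [ 0.6462 -0.2251  0.2357] min [ 0.6   -0.346  0.225] max [ 0.696 -0.14   0.25 ] rect [ 648.8 -243.4] [205.7  95.1] 89.3
615
side arm-0.36 4 mean [ 0.6003 -0.342   0.2202] min [ 0.6   -0.344  0.214] max [ 0.6   -0.341  0.226] rect [ 600.3 -342.1] [0.  3.1] 2.8
side arm-0.34 5 mean [ 0.6001 -0.3373  0.211 ] min [ 0.6   -0.34   0.204] max [ 0.6   -0.335  0.223] rect [ 600.1 -337.4] [0.1 4.4] 2.7
side arm-0.32 248 mean [ 0.6098 -0.3094  0.2092] min [ 0.514 -0.32   0.2  ] max [ 0.693 -0.301  0.226] rect [ 603.5 -311. ] [179.9  18.5] 0.5
side arm-0.30
[... 2099 characters left out ...]
.6038 -0.1894  0.2198] min [ 0.603 -0.198  0.216] max [ 0.604 -0.181  0.223] rect [ 603.7 -189.5] [16.4  0.5] 89.7
top arm-0.18 190 mean [ 0.5948 -0.1741  0.2112] min [ 0.515 -0.179  0.201] max [ 0.68  -0.162  0.226] rect [ 597.5 -170.6] [165.6  17. ] 0.9
top arm-0.16 6 mean [ 0.6043 -0.1523  0.2067] min [ 0.604 -0.159  0.202] max [ 0.605 -0.145  0.212] rect [ 604.3 -152.3] [13.9  0.5] 87.8
top arm-0.14 0
top arm-0.12 0
top twintop 106 mean [ 0.6116 -0.1727  0.2496] min [ 0.604 -0.204  0.228] max [ 0.679 -0.145  0.258] rect [ 641.3 -174.2] [58.9 75.1] 89.9
top cuptop 121 mean [ 0.6089 -0.3118  0.249 ] min [ 0.598 -0.343  0.231] max [ 0.679 -0.284  0.257] rect [ 638.7 -314.6] [59.3 81.1] 88.9
```

```bash
cat > plan.py <<'E'
from h import *
def cur():
    s=r.get_state(); M=R.from_euler("xyz",s["eef_rot"],degrees=True)
    return s,np.array(s["tcp_pos"]),M
def down(a):  # tool down, jaw axis at angle a (deg)
    a=np.radians(a); y=[np.cos(a),np.sin(a),0]; x=[0,0,-1]
    return R.from_matrix(np.stack([x,y,np.cross(x,y)],1))
def seg(p,M,q,N,fr=(.2,.4,.6,.8,1)):
    d=M.inv().apply(np.array(q)-p)/.15; t=(M.inv()*N).as_rotvec()/(np.pi/4)
    print("max",np.round([np.abs(d).max(),np.abs(t).max()],2))
    print([[np.round(d*f,3).tolist(),np.round(t*f,3).tolist()] for f in fr])
def chain(wps,frs=None):
    s,p,M=cur(); print("t",s["time_s"],"p",np.round(p,4),"jawdir",np.round(M.as_matrix()[:,1],3),"F",np.round(s["contact_force"],1),"w",round(s["gripper_width"],4))
    for q,a in wps:
        N=down(a); seg(p,M,q,N); p,M=np.array(q),N
E
python3 - <<'E'
from plan import *
chain([((.26,-.55,.36),-70),((.32,-.40,.40),-70),((.40,-.25,.40),-29),((.44,-.10,.40),12),((.49,.04,.37),53.8),((.52,.15,.32),53.8),((.536,.2385,.24),53.8)])
E
```

```text
t 1.3 p [ 0.2313 -0.6341  0.2456] jawdir [-0.343  0.939  0.   ] F [-0.1  0.7 -0.5] w 0.0878
max [0.76 4.  ]
[[[-0.153, 0.092, 0.074], [-0.8, 0.0, 0.0]], [[-0.305, 0.184, 0.149], [-1.6, 0.0, 0.0]], [[-0.458, 0.277, 0.223], [-2.399, 0.0, 0.0]], [[-0.61, 0.369, 0.297], [-3.199, 0.0, 0.0]], [[-0.763, 0.461, 0.372], [-3.999, 0.0, 0.0]]]
max [0.8 0. ]
[[[-0.053, -0.161, -0.144], [0.0, 0.0, 0.0]], [[-0.107, -0.321, -0.287], [0.0, 0.0, 0.0]], [[-0.16, -0.482, -0.431], [0.0, 0.0, 0.0]], [[-0.213, -0.642, -0.574], [0.0, 0.0, 0.0]], [[-0.267, -0.803, -0.718], [0.0, 0.0, 0.0]]]
max [0.84 0.91]
[[[0.0, -0.151, -0.169], [-0.182, 0.0, 0.0]], [[0.0, -0.303, -0.337], [-0.364, 0.0, 0.0]], [[0.0, -0.454, -0.506], [-0.547, 0.0, 0.0]], [[0.0, -0.606, -0.675], [-0.729, 0.0, 0.0]], [[0.0, -0.757, -0.843], [-0.911, 0.0, 0.0]]]
max [1.   0.91]
[[[0.0, -0.05, -0.201], [-0.182, -0.0, 0.0]], [[0.0, -0.101, -0.402], [-0.364, -0.0, 0.0]], [[0.0, -0.151, -0.602], [-0.547, -0.0, 0.0]], [[0.0, -0.201, -0.803], [-0.729, -0.0, 0.0]], [[0.0, -0.252, -1.004], [-0.911, -0.0, 0.0]]]
max [0.84 0.93]
[[[0.04, 0.104, -0.169], [-0.186, 0.0, -0.0]], [[0.08, 0.208, -0.337], [-0.372, 0.0, -0.0]], [[0.12, 0.312, -0.506], [-0.557, 0.0, -0.0]], [[0.16, 0.416, -0.675], [-0.743, 0.0, -0.0]], [[0.2, 0.52, -0.844], [-0.929, 0.0, -0.0]]]
max [0.71 0.  ]
[[[0.067, 0.142, -0.054], [0.0, 0.0, 0.0]], [[0.133, 0.284, -0.109], [0.0, 0.0, 0.0]], [[0.2, 0.426, -0.163], [0.0, 0.0, 0.0]], [[0.267, 0.568, -0.217], [0.0, 0.0, 0.0]], [[0.333, 0.71, -0.272], [0.0, 0.0, 0.0]]]
max [0.54 0.  ]
[[[0.107, 0.108, -0.052], [0.0, 0.0, 0.0]], [[0.213, 0.216, -0.105], [0.0, 0.0, 0.0]], [[0.32, 0.323, -0.157], [0.0, 0.0, 0.0]], [[0.427, 0.431, -0.21], [0.0, 0.0, 0.0]], [[0.533, 0.539, -0.262], [0.0, 0.0, 0.0]]]
```

Request:
{"api": "send_rows", "payload": {
  "plan": [
    [[-0.15,0.09,0.07],[0,0,0]],
    [[-0.31,0.18,0.15],[0,0,0]],
    [[-0.46,0.28,0.22],[0,0,0]],
    [[-0.61,0.37,0.3],[0,0,0]],
    [[-0.76,0.46,0.37],[0,0,0]]
  ],
  "jaw": 1,
  "force": 20
}}

```text
time_s: 1.8
tcp_pos: [0.26, -0.5495, 0.3606]
eef_rot: [-51.3, 90.0, -31.3]
contact_force: [0.2, -0.1, 0.5]
gripper_width: 0.0873
```

Request:
{"api": "send_rows", "payload": {
  "plan": [
    [[-0.05,0.16,0.14],[0,0,0]],
    [[-0.11,0.32,0.29],[0,0,0]],
    [[-0.16,0.48,0.43],[0,0,0]],
    [[-0.21,0.64,0.57],[0,0,0]],
    [[-0.27,0.8,0.72],[0,0,0]]
  ]
}}

```text
time_s: 2.3
tcp_pos: [0.3203, -0.3985, 0.4014]
eef_rot: [-45.4, 90.0, -25.4]
contact_force: [1.3, 0.1, -0.7]
gripper_width: 0.0875
```

Request:
{"api": "send_rows", "payload": {
  "plan": [
    [[0,0.15,0.17],[-0.18,0,0]],
    [[0,0.3,0.34],[-0.36,0,0]],
    [[0,0.45,0.51],[-0.55,0,0]],
    [[0,0.61,0.67],[-0.73,0,0]],
    [[0,0.76,0.84],[-0.91,0,0]]
  ]
}}

```text
time_s: 2.8
tcp_pos: [0.3998, -0.2469, 0.4018]
eef_rot: [-74.6, 89.9, -13.3]
contact_force: [0.9, 0.1, 0.2]
gripper_width: 0.0873
```

```bash
python3 - <<'E'
from plan import *
chain([((.43,-.10,.40),192),((.48,.03,.37),233.8),((.52,.15,.32),233.8),((.536,.2385,.24),233.8),((.536,.2385,.168),233.8)])
E
```

```text
t 2.8 p [ 0.3998 -0.2469  0.4018] jawdir [-0.877  0.48  -0.001] F [0.9 0.1 0.2] w 0.0873
max [0.96 0.9 ]
[[[0.002, 0.059, 0.191], [-0.181, -0.0, 0.0]], [[0.005, 0.118, 0.382], [-0.362, -0.0, 0.001]], [[0.007, 0.176, 0.573], [-0.543, -0.0, 0.001]], [[0.01, 0.235, 0.764], [-0.723, -0.0, 0.001]], [[0.012, 0.294, 0.956], [-0.904, -0.0, 0.002]]]
max [0.78 0.93]
[[[0.04, -0.101, 0.156], [-0.186, 0.0, 0.0]], [[0.08, -0.202, 0.311], [-0.372, 0.0, 0.0]], [[0.12, -0.304, 0.467], [-0.557, 0.0, 0.0]], [[0.16, -0.405, 0.623], [-0.743, 0.0, 0.0]], [[0.2, -0.506, 0.778], [-0.929, 0.0, 0.0]]]
max [0.8 0. ]
[[[0.067, -0.161, 0.051], [0.0, 0.0, 0.0]], [[0.133, -0.321, 0.103], [0.0, 0.0, 0.0]], [[0.2, -0.482, 0.154], [0.0, 0.0, 0.0]], [[0.267, -0.642, 0.206], [0.0, 0.0, 0.0]], [[0.333, -0.803, 0.257], [0.0, 0.0, 0.0]]]
max [0.54 0.  ]
[[[0.107, -0.108, 0.052], [0.0, 0.0, 0.0]], [[0.213, -0.216, 0.105], [0.0, 0.0, 0.0]], [[0.32, -0.323, 0.157], [0.0, 0.0, 0.0]], [[0.427, -0.431, 0.21], [0.0, 0.0, 0.0]], [[0.533, -0.539, 0.262], [0.0, 0.0, 0.0]]]
max [0.48 0.  ]
[[[0.096, 0.0, 0.0], [0.0, 0.0, 0.0]], [[0.192, 0.0, 0.0], [0.0, 0.0, 0.0]], [[0.288, 0.0, 0.0], [0.0, 0.0, 0.0]], [[0.384, 0.0, 0.0], [0.0, 0.0, 0.0]], [[0.48, 0.0, 0.0], [0.0, 0.0, 0.0]]]
```

Request:
{"api": "send_rows", "payload": {
  "plan": [
    [[0,0.06,0.19],[-0.18,0,0]],
    [[0,0.12,0.38],[-0.36,0,0]],
    [[0,0.18,0.57],[-0.54,0,0]],
    [[0,0.24,0.76],[-0.72,0,0]],
    [[0,0.29,0.96],[-0.9,0,0]]
  ]
}}

```text
time_s: 3.3
tcp_pos: [0.4306, -0.0985, 0.4022]
eef_rot: [-103.8, 89.9, -1.7]
contact_force: [1.1, -0.8, -0.1]
gripper_width: 0.0875
```

Request:
{"api": "send_rows", "payload": {
  "plan": [
    [[0.04,-0.1,0.16],[-0.19,0,0]],
    [[0.08,-0.2,0.31],[-0.37,0,0]],
    [[0.12,-0.3,0.47],[-0.56,0,0]],
    [[0.16,-0.4,0.62],[-0.74,0,0]],
    [[0.2,-0.51,0.78],[-0.93,0,0]]
  ]
}}

```text
time_s: 3.8
tcp_pos: [0.481, 0.033, 0.3724]
eef_rot: [-139.4, 89.8, 4.9]
contact_force: [0.7, -1.1, 1.2]
gripper_width: 0.0875
```

Request:
{"api": "send_rows", "payload": {
  "plan": [
    [[0.07,-0.16,0.05],[0,0,0]],
    [[0.13,-0.32,0.1],[0,0,0]],
    [[0.2,-0.48,0.15],[0,0,0]],
    [[0.27,-0.64,0.21],[0,0,0]],
    [[0.33,-0.8,0.26],[0,0,0]]
  ]
}}

```text
time_s: 4.3
tcp_pos: [0.5195, 0.1544, 0.3227]
eef_rot: [-136.8, 89.8, 7.6]
contact_force: [0.1, -0.9, 0.1]
gripper_width: 0.0875
```

Request:
{"api": "send_rows", "payload": {
  "plan": [
    [[0.11,-0.11,0.05],[0,0,0]],
    [[0.21,-0.22,0.1],[0,0,0]],
    [[0.32,-0.32,0.16],[0,0,0]],
    [[0.43,-0.43,0.21],[0,0,0]],
    [[0.53,-0.54,0.26],[0,0,0]]
  ]
}}

```text
time_s: 4.8
tcp_pos: [0.5353, 0.244, 0.2421]
eef_rot: [-140.7, 89.8, 3.7]
contact_force: [0.1, 0.4, 0.5]
gripper_width: 0.0877
```

```bash
python3 - <<'E'
from plan import *
from m import rep,box
p=r.capture("side"); w=cloud(p); save(p,"side1.png")
rep("side","platelow",box(w,[.45,.13,.085],[.64,.32,.175]))
chain([((.536,.2385,.168),233.8)])
E
```

```text
side platelow 772 mean [0.5362 0.2443 0.1299] min [0.509 0.224 0.085] max [0.564 0.263 0.175] rect [537.3 240.3] [14.6 62.9] 56.2
t 4.85 p [0.535  0.2457 0.2391] jawdir [-0.582 -0.813  0.001] F [ 0.7  1.6 -2.1] w 0.0873
max [0.47 0.01]
[[[0.095, 0.007, -0.007], [0.003, -0.0, -0.0]], [[0.19, 0.014, -0.013], [0.005, -0.0, -0.0]], [[0.285, 0.021, -0.02], [0.008, -0.001, -0.001]], [[0.379, 0.028, -0.026], [0.01, -0.001, -0.001]], [[0.474, 0.035, -0.033], [0.013, -0.001, -0.001]]]
```

View pics/side1.png

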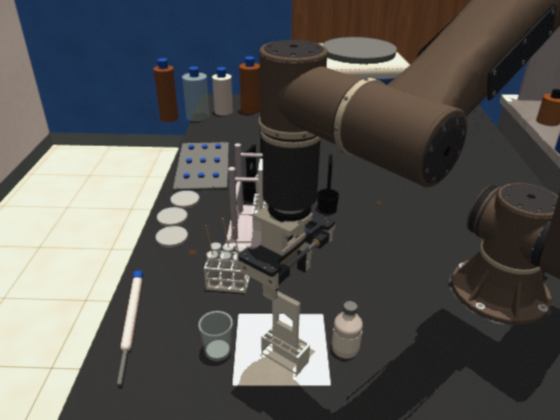

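The view shows the open gripper straight above the caddy: fingers at about (268,280) and (308,262), the tab between and below at (287,303). Descending.

Request:
{"api": "send_rows", "payload": {
  "plan": [
    [[0.1,0.02,-0.02],[0.01,0,0]],
    [[0.2,0.035,-0.033],[0.013,0,0]],
    [[0.3,0.035,-0.033],[0.013,0,0]],
    [[0.4,0.035,-0.033],[0.013,0,0]],
    [[0.475,0.035,-0.033],[0.013,0,0]]
  ],
  "jaw": 0
}}

```text
time_s: 5.35
tcp_pos: [0.5359, 0.2385, 0.1666]
eef_rot: [109.4, 89.9, -106.8]
contact_force: [-0.5, -0.5, 0.7]
gripper_width: 0.0534
```

```bash
python3 - <<'E'
from plan import *
chain([((.536,.2385,.168),233.8)])
E
```

```text
t 5.35 p [0.5359 0.2385 0.1666] jawdir [-0.591 -0.807  0.002] F [-0.5 -0.5  0.7] w 0.0534
max [0.01 0.  ]
[[[-0.002, -0.0, -0.0], [-0.0, -0.0, -0.0]], [[-0.004, -0.0, -0.0], [-0.0, -0.0, -0.001]], [[-0.005, -0.0, -0.0], [-0.0, -0.0, -0.001]], [[-0.007, -0.0, -0.001], [-0.0, -0.001, -0.002]], [[-0.009, -0.0, -0.001], [-0.0, -0.001, -0.002]]]
```

Request:
{"api": "send_rows", "payload": {
  "plan": [
    [[0,0,0],[0,0,0]],
    [[0,0,0],[0,0,0]],
    [[0,0,0],[0,0,0]],
    [[0,0,0],[0,0,0]],
    [[0,0,0],[0,0,0]]
  ],
  "jaw": -1,
  "force": 25
}}

```text
time_s: 5.85
tcp_pos: [0.5361, 0.2387, 0.1672]
eef_rot: [141.7, 89.9, -74.5]
contact_force: [-0.1, 0.6, 0.7]
gripper_width: 0.0128
```

Request:
{"api": "send_rows", "payload": {
  "plan": [
    [[0,0,0],[0,0,0]],
    [[0,0,0],[0,0,0]],
    [[0,0,0],[0,0,0]],
    [[-0.05,0,0],[0,0,0]],
    [[-0.1,0,0],[0,0,0]]
  ]
}}

```text
time_s: 6.35
tcp_pos: [0.5361, 0.2387, 0.1827]
eef_rot: [127.7, 89.9, -88.5]
contact_force: [0.7, -0.1, -0.7]
gripper_width: 0.0097
```

```bash
python3 - <<'E'
from plan import *
chain([((.536,.238,.32),233.8),((.50,.13,.335),195),((.45,-.03,.335),181),((.44,-.173,.335),180.8)])
E
```

```text
t 6.35 p [0.5361 0.2387 0.1827] jawdir [-0.591 -0.807  0.001] F [ 0.7 -0.1 -0.7] w 0.0097
max [0.92 0.  ]
[[[-0.183, 0.001, -0.001], [-0.0, -0.0, -0.0]], [[-0.366, 0.002, -0.001], [-0.0, -0.0, -0.001]], [[-0.549, 0.003, -0.002], [-0.0, -0.001, -0.001]], [[-0.732, 0.004, -0.002], [-0.0, -0.001, -0.001]], [[-0.915, 0.005, -0.003], [-0.0, -0.001, -0.001]]]
max [0.72 0.86]
[[[-0.02, 0.145, -0.046], [0.172, 0.0, 0.0]], [[-0.04, 0.289, -0.093], [0.345, 0.0, 0.0]], [[-0.06, 0.434, -0.139], [0.517, 0.0, 0.0]], [[-0.08, 0.578, -0.185], [0.69, 0.0, 0.0]], [[-0.1, 0.723, -0.232], [0.862, 0.0, 0.0]]]
max [0.94 0.31]
[[[0.0, 0.12, -0.189], [0.062, 0.0, 0.0]], [[0.0, 0.239, -0.378], [0.124, 0.0, 0.0]], [[0.0, 0.359, -0.566], [0.187, 0.0, 0.0]], [[0.0, 0.478, -0.755], [0.249, 0.0, 0.0]], [[0.0, 0.598, -0.944], [0.311, 0.0, 0.0]]]
max [0.95 0.  ]
[[[0.0, 0.017, -0.19], [0.001, 0.0, 0.0]], [[0.0, 0.033, -0.381], [0.002, 0.0, 0.0]], [[0.0, 0.05, -0.571], [0.003, 0.0, 0.0]], [[0.0, 0.067, -0.762], [0.004, 0.0, 0.0]], [[0.0, 0.083, -0.952], [0.004, 0.0, 0.0]]]
```

Request:
{"api": "send_rows", "payload": {
  "plan": [
    [[-0.15,0,0],[0,0,0]],
    [[-0.35,0,0],[0,0,0]],
    [[-0.55,0,0],[0,0,0]],
    [[-0.75,0,0],[0,0,0]],
    [[-0.91,0,0],[0,0,0]]
  ]
}}

```text
time_s: 6.85
tcp_pos: [0.5364, 0.2389, 0.3222]
eef_rot: [-146.4, 89.9, -2.6]
contact_force: [-0.1, 0.2, -2.1]
gripper_width: 0.0103
```

Request:
{"api": "send_rows", "payload": {
  "plan": [
    [[-0.02,0.1,-0.03],[0.15,0,0]],
    [[-0.04,0.26,-0.08],[0.33,0,0]],
    [[-0.06,0.42,-0.13],[0.51,0,0]],
    [[-0.08,0.57,-0.18],[0.69,0,0]],
    [[-0.1,0.72,-0.23],[0.86,0,0]]
  ]
}}

```text
time_s: 7.35
tcp_pos: [0.4999, 0.1304, 0.3382]
eef_rot: [-96.5, 89.8, 8.3]
contact_force: [0.1, 0.2, -0.9]
gripper_width: 0.01
```

Request:
{"api": "send_rows", "payload": {
  "plan": [
    [[0,0.12,-0.19],[0.06,0,0]],
    [[0,0.24,-0.38],[0.12,0,0]],
    [[0,0.36,-0.57],[0.19,0,0]],
    [[0,0.48,-0.76],[0.25,0,0]],
    [[0,0.6,-0.94],[0.31,0,0]]
  ]
}}

```text
time_s: 7.85
tcp_pos: [0.4482, -0.0301, 0.339]
eef_rot: [-79.6, 89.7, 11.1]
contact_force: [0.8, -0.0, -0.8]
gripper_width: 0.01
```

Request:
{"api": "send_rows", "payload": {
  "plan": [
    [[0,0.02,-0.19],[0,0,0]],
    [[0,0.03,-0.38],[0,0,0]],
    [[0,0.05,-0.57],[0,0,0]],
    [[0,0.07,-0.78],[0,0,0]],
    [[0,0.08,-0.95],[0,0,0]]
  ]
}}

```text
time_s: 8.35
tcp_pos: [0.4375, -0.1742, 0.3398]
eef_rot: [-83.6, 89.7, 7.1]
contact_force: [-0.6, -0.1, -1.7]
gripper_width: 0.0095
```

```bash
python3 - <<'E'
from plan import *
from m import rep,box
for n in("side","top"):
    p=r.capture(n); w=cloud(p); save(p,n+"2.png")
    rep(n,"held plate",box(w,[.35,-.26,.235],[.5,-.1,.30]))
    rep(n,"held grid",box(w,[.35,-.26,.165],[.5,-.08,.235]))
    a=box(w,[.505,-.2,.199],[.6,-.14,.226]); rep(n,"arm",a)
    for x in np.arange(.505,.6,.01):
        b=a[(a[:,0]>=x)&(a[:,0]<x+.01)]
        if len(b): print(round(x,3),len(b),np.round(b.mean(0),4),b[:,2].max().round(4))
    rep(n,"twin",box(w,[.56,-.215,.227],[.66,-.13,.26]))
chain([((.44,-.173,.335),180.8)])
E
```

```text
side held plate 145 mean [ 0.4395 -0.1578  0.2672] min [ 0.427 -0.205  0.236] max [ 0.444 -0.138  0.3  ] rect [ 435.4 -171.5] [16.2 66.5] 1.2
side held grid 598 mean [ 0.4403 -0.1533  0.2122] min [ 0.415 -0.228  0.178] max [ 0.462 -0.119  0.235] rect [ 438.5 -173.9] [ 44.7 109.1] 1.0
side arm 132 mean [ 0.5558 -0.1696  0.2093] min [ 0.516 -0.177  0.199] max [ 0.6   -0.162  0.223] rect [ 557.9 -169.2] [83.5 14.6] 0.8
0.515 21 [ 0.5206 -0.1696  0.2164] 0.2225
0.525 18 [ 0.5299 -0.1688  0.2085] 0.2134
0.535 16 [ 0.5407 -0.1693  0.207 ] 0.2116
0.545 11 [ 0.5497 -0.1705  0.2064] 0.2109
0.555 12 [ 0.559  -0.1684  0.2085] 0.2122
0.565 14 [ 0.5699 -0.17    0.2081] 0.2119
0.575 16 [ 0.58   -0.17    0.2085] 0.2118
0.585 16 [ 0.5904 -0.1695  0.2085] 0.2122
0.595 8 [ 0.5983 -0.1715  0.2071] 0.2108
side twin 96 mean [ 0.6103 -0.1617  0.245 ] min [ 0.605 -0.202  0.227] max [ 0.616 -0.139  0.254] rect [ 610.7 -170.9] [63.1 10.4] 89.5
top held plate 0
top held grid 0
top arm 73 mean [ 0.5713 -0.1742  0.211 ] min [ 0.54  -0.179  0.205] max [ 0.599 -0.17   0.217] rect [ 569.4 -175.2] [59.   8.7] 0.9
0.535 6 [ 0.5413 -0.1741  0.2111] 0.213
0.545 12 [ 0.5496 -0.1739  0.212 ] 0.217
0.555 10 [ 0.56   -0.1738  0.2107] 0.2137
0.565 11 [ 0.5696 -0.1737  0.2108] 0.2138
0.575 13 [ 0.5805 -0.1739  0.2117] 0.2155
0.585 13 [ 0.5899 -0.1751  0.2101] 0.2142
0.595 8 [ 0.5973 -0.1747  0.2106] 0.2158
top twin 101 mean [ 0.6081 -0.173   0.2505] min [ 0.603 -0.204  0.231] max [ 0.614 -0.145  0.257] rect [ 608.8 -174.2] [59.  10.3] 89.3
t 8.45 p [ 0.4376 -0.175   0.3395] jawdir [-1.    -0.01  -0.005] F [ 0.3 -0.  -2.2] w 0.0096
max [0.03 0.01]
[[[0.006, -0.003, 0.003], [-0.001, 0.0, 0.001]], [[0.012, -0.007, 0.005], [-0.002, 0.0, 0.003]], [[0.018, -0.01, 0.008], [-0.003, 0.0, 0.004]], [[0.024, -0.013, 0.01], [-0.004, 0.0, 0.005]], [[0.03, -0.016, 0.013], [-0.005, 0.0, 0.006]]]
```

View pics/side2.png

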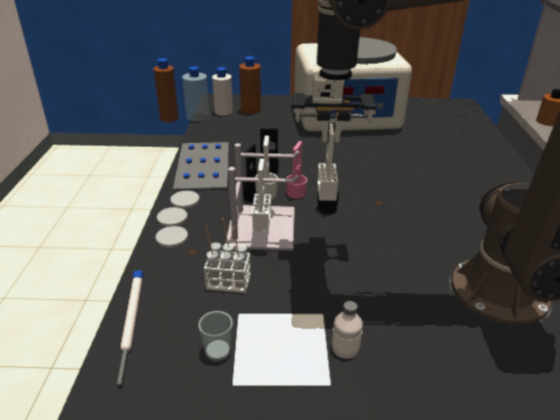

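The caddy hangs upright in the gripper at (328,180), ahead of the twin at (262,205); mat empty, bystanders untouched. Lower to the pass-over height in front of the tip and check there.

Request:
{"api": "send_rows", "payload": {
  "plan": [
    [[0.11,-0.04,0],[0,0,0]],
    [[0.22,-0.08,0],[0,0,0]],
    [[0.33,-0.12,0],[0,0,0]],
    [[0.44,-0.16,0],[0,0,0]],
    [[0.54,-0.18,0],[0,0,0]]
  ]
}}

```text
time_s: 8.95
tcp_pos: [0.4654, -0.1743, 0.2585]
eef_rot: [-86.8, 89.7, 3.8]
contact_force: [-0.3, 0.7, -1.4]
gripper_width: 0.01
```

Request:
{"api": "send_rows", "payload": {
  "plan": [
    [[0,0,0],[0,0,0]],
    [[0,0,0],[0,0,0]],
    [[0,0,0],[0,0,0]],
    [[0,0,0],[0,0,0]],
    [[0,0,0],[0,0,0]]
  ]
}}

```text
time_s: 9.45
tcp_pos: [0.4655, -0.1743, 0.2593]
eef_rot: [-87.6, 89.6, 3.0]
contact_force: [0.0, 0.2, -1.4]
gripper_width: 0.0098
```

```bash
cat > chk.py <<'E'
from plan import *
from m import rep,box
def obj(w,x0,zlo,zhi,tag,n):
    a=box(w,[x0-.028,-.235,zlo],[x0+.028,-.10,zhi])
    # silhouettes: grid top ridge and plate edges
    g=a[(a[:,2]<zlo+(zhi-zlo)*.5)]
    rep(n,tag,a)
    return a
def run(sfx,x1,b1,x2=.610,b2=.075):
    p=r.capture("side"); w=cloud(p); save(p,f"side{sfx}.png")
    for tag,x,b in(("held",x1,b1),("twin",x2,b2)):
        pl=box(w,[x-.014,-.235,b+.064],[x+.014,-.1,b+.139])
        gr=box(w,[x-.028,-.235,b+.035],[x+.028,-.1,b+.064])
        rep("side",tag+" plate",pl)
        near=gr[gr[:,1]>-.145]; rep("side",tag+" gridfront",near)
        print(" gridtop z pct",np.round(np.percentile(gr[:,2],[50,90,97]),4))
        bot=box(w,[x-.028,-.14,b-.012],[x+.028,-.1,b+.064]); print(" front face z min pct",np.round(np.percentile(bot[:,2],[1,5,50]),4))
        # tilt: plate upper edge at near side: y vs z of near edge
        for z in np.arange(b+.066,b+.139,.012):
            q=pl[(pl[:,2]>=z)&(pl[:,2]<z+.012)]
            if len(q): print("  z-b",round(z-b,3),"ymin/max",q[:,1].min().round(4),q[:,1].max().round(4),"x",q[:,0].mean().round(4))
    return p,w
E
python3 - <<'E'
from chk import *
s,p,M=cur(); print(p, M.as_matrix()[:,1].round(4),M.as_matrix()[:,0].round(4))
pic,w=run("3",p[0],p[2]-.164)
cv2.imwrite("pics/crop3.png",cv2.resize(pic["color"][100:260,200:380,::-1],None,fx=4,fy=3.75,interpolation=cv2.INTER_CUBIC))
E
```

```text
[ 0.46551814 -0.1743      0.25925686] [-0.9999 -0.0102 -0.0069] [ 6.9e-03  4.0e-04 -1.0e+00]
side held plate 137 mean [ 0.4673 -0.1537  0.1966] min [ 0.461 -0.205  0.16 ] max [ 0.472 -0.139  0.234] rect [ 466.7 -172.2] [10.5 65.2] 1.9
side held gridfront 157 mean [ 0.4671 -0.1295  0.1441] min [ 0.444 -0.145  0.131] max [ 0.488 -0.121  0.158] rect [ 466.1 -133.2] [43.9 23.5] 0.1
 gridtop z pct [0.1488 0.1529 0.1544]
 front face z min pct [0.0956 0.1001 0.1272]
  z-b 0.066 ymin/max -0.204 -0.1415 x 0.4678
  z-b 0.078 ymin/max -0.1568 -0.1395 x 0.4675
  z-b 0.09 ymin/max -0.1855 -0.142 x 0.4672
  z-b 0.102 ymin/max -0.199 -0.1421 x 0.4671
  z-b 0.114 ymin/max -0.2047 -0.1406 x 0.4678
  z-b 0.126 ymin/max -0.1616 -0.1401 x 0.4668
  z-b 0.138 ymin/max -0.1445 -0.1445 x 0.461
side twin plate 145 mean [ 0.6092 -0.1543  0.1815] min [ 0.597 -0.197  0.139] max [ 0.624 -0.139  0.212] rect [ 608.9 -167.7] [26.  55.7] 15.2
side twin gridfront 163 mean [ 0.6111 -0.1285  0.1244] min [ 0.589 -0.145  0.11 ] max [ 0.633 -0.12   0.137] rect [ 611.1 -132.7] [24.4 43.4] 89.8
 gridtop z pct [0.1297 0.1337 0.1354]
 front face z min pct [0.0761 0.0805 0.1076]
  z-b 0.066 ymin/max -0.1786 -0.1421 x 0.6094
  z-b 0.078 ymin/max -0.1828 -0.1402 x 0.6095
  z-b 0.09 ymin/max -0.1899 -0.1394 x 0.6088
  z-b 0.102 ymin/max -0.1931 -0.1409 x 0.6094
  z-b 0.114 ymin/max -0.1972 -0.1388 x 0.6099
  z-b 0.126 ymin/max -0.1881 -0.1408 x 0.6086
```

View pics/crop3.png

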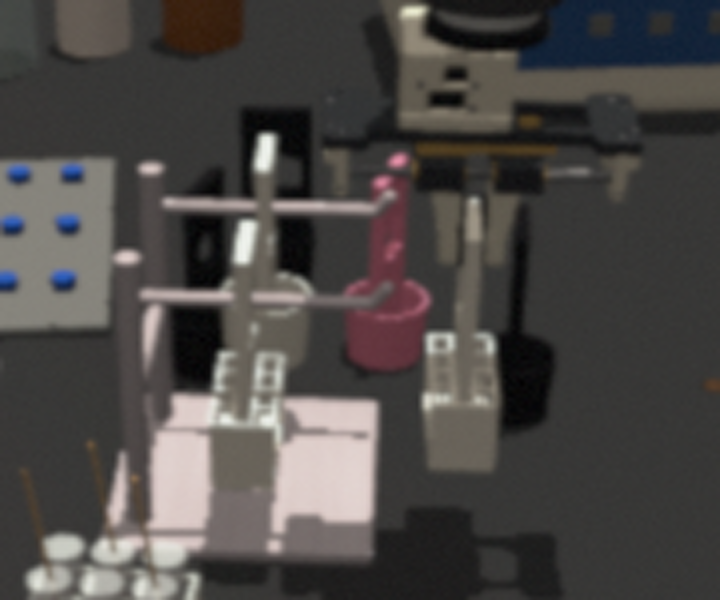

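The crop shows the held caddy upright (470,400) in front of the arm's bent tip (380,295). By depth it sits 19 mm above the twin's hanging height and within 1 mm of it laterally, so the slot clears the tip. Going in.

Request:
{"api": "send_rows", "payload": {
  "plan": [
    [[0,-0.06,0],[0,0,0]],
    [[0,-0.12,0],[0,0,0]],
    [[0,-0.18,0],[0,0,0]],
    [[0,-0.24,0],[0,0,0]],
    [[0,-0.3,0],[0,0,0]]
  ]
}}

```text
time_s: 10.0
tcp_pos: [0.5114, -0.1738, 0.2591]
eef_rot: [-87.5, 89.6, 3.0]
contact_force: [-0.2, 0.2, -0.7]
gripper_width: 0.0101
```

Request:
{"api": "send_rows", "payload": {
  "plan": [
    [[0,-0.06,0],[0,0,0]],
    [[0.005,-0.12,0],[0,0,0]],
    [[0.005,-0.18,0],[0,0,0]],
    [[0.005,-0.24,0],[0,0,0]],
    [[0.005,-0.28,0],[0,0,0]]
  ]
}}

```text
time_s: 10.5
tcp_pos: [0.5543, -0.1734, 0.2585]
eef_rot: [-87.7, 89.7, 2.9]
contact_force: [-0.9, 0.1, -1.0]
gripper_width: 0.01
```

```bash
python3 - <<'E'
from chk import *
s,p,M=cur(); print(p, s["contact_force"])
pic,w=run("4",p[0],p[2]-.164)
chain([((.552,-.174,.2385),180.6)])
cv2.imwrite("pics/crop4.png",cv2.resize(pic["color"][100:260,200:380,::-1],None,fx=4,fy=3.75,interpolation=cv2.INTER_CUBIC))
E
```

```text
[ 0.55426997 -0.17339101  0.25850788] [-0.9120843   0.10210288 -1.02277422]
side held plate 118 mean [ 0.5546 -0.1494  0.1985] min [ 0.542 -0.176  0.16 ] max [ 0.568 -0.139  0.233] rect [ 552.2 -159.7] [26.1 37. ] 17.6
side held gridfront 148 mean [ 0.5547 -0.1283  0.1427] min [ 0.535 -0.145  0.13 ] max [ 0.577 -0.121  0.156] rect [ 555.4 -132.5] [23.7 41.7] 88.3
 gridtop z pct [0.1484 0.152  0.1541]
 front face z min pct [0.0973 0.0997 0.1259]
  z-b 0.066 ymin/max -0.1477 -0.1403 x 0.5557
  z-b 0.078 ymin/max -0.1477 -0.1406 x 0.5549
  z-b 0.09 ymin/max -0.1482 -0.1386 x 0.5558
  z-b 0.102 ymin/max -0.1756 -0.1413 x 0.5537
  z-b 0.114 ymin/max -0.1722 -0.1406 x 0.5549
  z-b 0.126 ymin/max -0.1482 -0.1408 x 0.5532
  z-b 0.138 ymin/max -0.1459 -0.1406 x 0.553
side twin plate 146 mean [ 0.6091 -0.1544  0.182 ] min [ 0.597 -0.198  0.139] max [ 0.623 -0.137  0.213] rect [ 608.8 -166.8] [26.6 58.8] 15.2
side twin gridfront 164 mean [ 0.6112 -0.1283  0.124 ] min [ 0.59  -0.145  0.11 ] max [ 0.633 -0.12   0.138] rect [ 610.9 -132.7] [24.3 43.9] 84.8
 gridtop z pct [0.1292 0.1333 0.1355]
 front face z min pct [0.0754 0.081  0.1078]
  z-b 0.066 ymin/max -0.1795 -0.1402 x 0.6092
  z-b 0.078 ymin/max -0.1835 -0.1397 x 0.6092
  z-b 0.09 ymin/max -0.1979 -0.1399 x 0.609
  z-b 0.102 ymin/max -0.1952 -0.1411 x 0.6093
  z-b 0.114 ymin/max -0.1882 -0.139 x 0.6097
  z-b 0.126 ymin/max -0.1947 -0.1366 x 0.6088
  z-b 0.138 ymin/max -0.1471 -0.1471 x 0.6111
t 10.55 p [ 0.5548 -0.1734  0.2584] jawdir [-1.    -0.01  -0.006] F [ 1.4 -1.2 -0.3] w 0.01
max [0.13 0.01]
[[[0.027, 0.004, -0.001], [-0.0, 0.0, 0.002]], [[0.053, 0.008, -0.002], [-0.0, 0.0, 0.003]], [[0.08, 0.012, -0.002], [-0.0, 0.0, 0.005]], [[0.106, 0.016, -0.003], [-0.0, 0.0, 0.006]], [[0.133, 0.02, -0.004], [-0.0, 0.0, 0.008]]]
```

View pics/crop4.png

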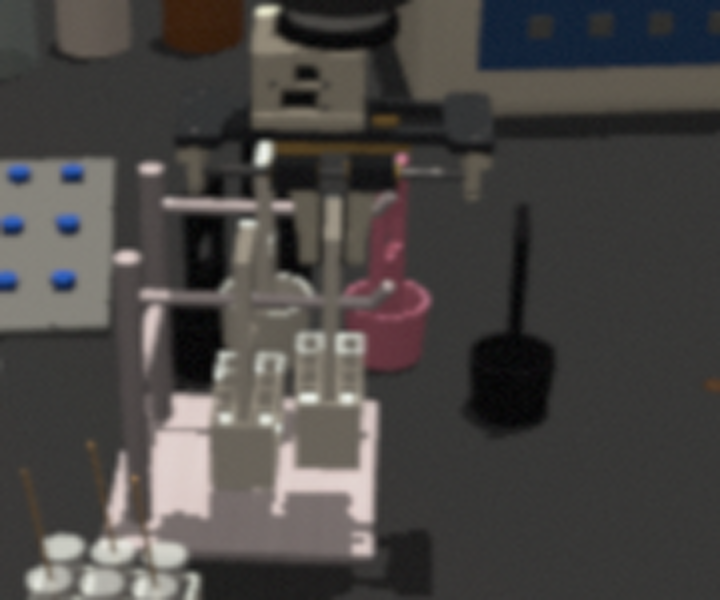

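The caddy is now round the arm: plate at (330,300) between the bent tip (385,292) and the twin's plate (245,300), with free gaps on both sides and no contact force. Lowering by 18–19 mm.

Request:
{"api": "send_rows", "payload": {
  "plan": [
    [[0.025,0,0],[0,0,0]],
    [[0.05,0,0],[0,0,0]],
    [[0.075,0,0],[0,0,0]],
    [[0.1,0,0],[0,0,0]],
    [[0.12,0,0],[0,0,0]]
  ]
}}

```text
time_s: 11.05
tcp_pos: [0.5547, -0.1734, 0.2401]
eef_rot: [-88.8, 89.7, 1.8]
contact_force: [-0.2, -1.2, -0.3]
gripper_width: 0.0098
```

Request:
{"api": "send_rows", "payload": {
  "plan": [
    [[0.002,0,0],[0,0,0]],
    [[0.005,0,0],[0,0,0]],
    [[0.007,0,0],[0,0,0]],
    [[0.007,0,0],[0,0,0]],
    [[0.007,0,0],[0,0,0]]
  ]
}}

```text
time_s: 11.55
tcp_pos: [0.5547, -0.1735, 0.2398]
eef_rot: [-91.0, 89.6, -0.4]
contact_force: [-2.3, 0.1, 4.5]
gripper_width: 0.0096
```

```bash
python3 - <<'E'
from chk import *
s,p,M=cur(); print(p, s["contact_force"],s["moment"])
pic,w=run("5",p[0],p[2]-.164)
E
```

```text
[ 0.55469338 -0.17347033  0.23983038] [-2.29326951  0.09978368  4.51570735] [ 0.45156588  0.98604707 -0.00100357]
side held plate 123 mean [ 0.555  -0.1498  0.1845] min [ 0.542 -0.175  0.141] max [ 0.568 -0.138  0.214] rect [ 554.1 -156.2] [26.3 35.4] 4.3
side held gridfront 160 mean [ 0.5554 -0.1287  0.1247] min [ 0.534 -0.145  0.111] max [ 0.577 -0.118  0.137] rect [ 555.6 -131.8] [26.4 43.3] 88.2
 gridtop z pct [0.1294 0.1338 0.1355]
 front face z min pct [0.0774 0.0799 0.1073]
  z-b 0.066 ymin/max -0.1489 -0.139 x 0.5551
  z-b 0.078 ymin/max -0.1476 -0.1412 x 0.555
  z-b 0.09 ymin/max -0.1506 -0.1383 x 0.5556
  z-b 0.102 ymin/max -0.1478 -0.1394 x 0.555
  z-b 0.114 ymin/max -0.1737 -0.1398 x 0.5549
  z-b 0.126 ymin/max -0.1746 -0.1414 x 0.5548
  z-b 0.138 ymin/max -0.1432 -0.1432 x 0.5545
side twin plate 145 mean [ 0.6092 -0.1541  0.1822] min [ 0.597 -0.195  0.14 ] max [ 0.623 -0.139  0.214] rect [ 608.9 -166.2] [26.9 54.2] 16.5
side twin gridfront 161 mean [ 0.6114 -0.1284  0.1244] min [ 0.589 -0.145  0.11 ] max [ 0.633 -0.118  0.139] rect [ 611.2 -131.3] [43.5 27.1] 0.1
 gridtop z pct [0.1293 0.1332 0.135 ]
 front face z min pct [0.0763 0.0807 0.1073]
  z-b 0.066 ymin/max -0.1785 -0.1387 x 0.6095
  z-b 0.078 ymin/max -0.1827 -0.1407 x 0.6095
  z-b 0.09 ymin/max -0.1905 -0.1396 x 0.6088
  z-b 0.102 ymin/max -0.1951 -0.1413 x 0.6094
  z-b 0.114 ymin/max -0.1508 -0.1411 x 0.609
  z-b 0.126 ymin/max -0.1908 -0.1391 x 0.6089
  z-b 0.138 ymin/max -0.1463 -0.1416 x 0.6122
```

Wrist force shows about 5 N of support and the caddy is now at the twin's height (grid tops 0.1338 vs 0.1332): it rests on the arm. Opening a little, then straight up.

Request:
{"api": "send_rows", "payload": {
  "plan": [
    [[0,0,0],[0,0,0]],
    [[0,0,0],[0,0,0]],
    [[0,0,0],[0,0,0]],
    [[0,0,0],[0,0,0]],
    [[0,0,0],[0,0,0]]
  ],
  "jaw": -0.5
}}

```text
time_s: 12.1
tcp_pos: [0.5547, -0.1734, 0.2397]
eef_rot: [-91.0, 89.6, -0.4]
contact_force: [0.9, -0.2, -0.4]
gripper_width: 0.022
```

Request:
{"api": "send_rows", "payload": {
  "plan": [
    [[-0.04,0,0],[0,0,0]],
    [[-0.1,0,0],[0,0,0]],
    [[-0.18,0,0],[0,0,0]],
    [[-0.28,0,0],[0,0,0]],
    [[-0.4,0,0],[0,0,0]]
  ]
}}

```text
time_s: 12.6
tcp_pos: [0.5543, -0.1735, 0.3011]
eef_rot: [-91.4, 89.6, -0.8]
contact_force: [0.4, 0.3, -0.2]
gripper_width: 0.0222
```

Request:
{"api": "send_rows", "payload": {
  "plan": [
    [[-0.12,0,0],[0,0,0]],
    [[-0.28,0,0],[0,0,0]],
    [[-0.45,0.03,0],[0,0,0]],
    [[-0.6,0.12,0],[0,0,0]],
    [[-0.7,0.25,0],[0,0,0]]
  ]
}}

```text
time_s: 13.1
tcp_pos: [0.5163, -0.174, 0.4085]
eef_rot: [-94.5, 89.5, -3.9]
contact_force: [-1.1, -0.6, -0.2]
gripper_width: 0.022
```

Request:
{"api": "send_rows", "payload": {
  "plan": [
    [[0,0.15,0],[0,0,0]],
    [[0,0.3,0],[0,0,0]],
    [[0,0.4,0],[0,0,0]],
    [[0,0.4,0],[0,0,0]],
    [[0,0.4,0],[0,0,0]]
  ]
}}

```text
time_s: 13.6
tcp_pos: [0.4564, -0.1747, 0.4086]
eef_rot: [-94.3, 89.4, -3.7]
contact_force: [0.3, -1.1, 0.4]
gripper_width: 0.0219
```

```bash
python3 - <<'E'
from chk import *
s,p,M=cur(); print(p, s["contact_force"],s["time_s"])
pic,w=run("6",.555,.075)
t=r.capture("top"); save(t,"top6.png"); w2=cloud(t)
for x in(.555,.609): rep("top",str(x),box(w2,[x-.015,-.215,.225],[x+.015,-.13,.27]))
rep("top","cup",box(w2,[.58,-.36,.23],[.64,-.26,.27]))
im=np.hstack([cv2.resize(pic["color"][100:380,180:380],(400,560)),cv2.resize(t["color"][130:290,130:400],(400,237)).repeat(1,0) if 0 else cv2.copyMakeBorder(cv2.resize(t["color"][130:290,140:400],(400,246)),0,314,0,0,cv2.BORDER_CONSTANT)])
cv2.imwrite("pics/fin.png",im[:,:,::-1])
E
```

```text
[ 0.45640113 -0.17469947  0.40864278] [ 0.30102662 -1.11622185  0.38427605] 13.6
side held plate 132 mean [ 0.5546 -0.1506  0.1822] min [ 0.542 -0.202  0.139] max [ 0.568 -0.137  0.214] rect [ 554.6 -170. ] [63.6 25.7] 72.7
side held gridfront 171 mean [ 0.5543 -0.1257  0.1252] min [ 0.534 -0.144  0.11 ] max [ 0.575 -0.118  0.139] rect [ 554.5 -131. ] [40.2 26.5] 0.6
 gridtop z pct [0.1297 0.134  0.1352]
 front face z min pct [0.0798 0.0831 0.1109]
  z-b 0.066 ymin/max -0.1447 -0.1372 x 0.5547
  z-b 0.078 ymin/max -0.1442 -0.1397 x 0.5555
  z-b 0.09 ymin/max -0.202 -0.1391 x 0.5542
  z-b 0.102 ymin/max -0.1938 -0.1415 x 0.5544
  z-b 0.114 ymin/max -0.1741 -0.1396 x 0.555
  z-b 0.126 ymin/max -0.1748 -0.1382 x 0.5542
  z-b 0.138 ymin/max -0.1443 -0.1443 x 0.552
side twin plate 146 mean [ 0.6091 -0.1541  0.1814] min [ 0.597 -0.198  0.139] max [ 0.623 -0.139  0.213] rect [ 609.4 -167.9] [25.4 57.1] 14.3
side twin gridfront 165 mean [ 0.6114 -0.1282  0.1241] min [ 0.59  -0.145  0.11 ] max [ 0.633 -0.121  0.137] rect [ 611.2 -132.7] [24.2 43.1] 89.9
 gridtop z pct [0.1291 0.1334 0.1352]
 front face z min pct [0.0775 0.08   0.1079]
  z-b 0.066 ymin/max -0.1815 -0.1393 x 0.6095
  z-b 0.078 ymin/max -0.1804 -0.1395 x 0.6093
  z-b 0.09 ymin/max -0.1933 -0.1392 x 0.6086
  z-b 0.102 ymin/max -0.1981 -0.1401 x 0.6091
  z-b 0.114 ymin/max -0.1492 -0.1406 x 0.6099
  z-b 0.126 ymin/max -0.1909 -0.1399 x 0.6086
  z-b 0.138 ymin/max -0.1685 -0.142 x 0.609
top 0.555 0
top 0.609 102 mean [ 0.6081 -0.1731  0.2501] min [ 0.603 -0.204  0.225] max [ 0.614 -0.145  0.26 ] rect [ 608.9 -174.1] [58.9 10.6] 89.3
top cup 110 mean [ 0.6028 -0.3119  0.25  ] min [ 0.598 -0.344  0.23 ] max [ 0.608 -0.284  0.258] rect [ 603.3 -313.9] [59.4 10.2] 89.7
```

View pics/fin.png

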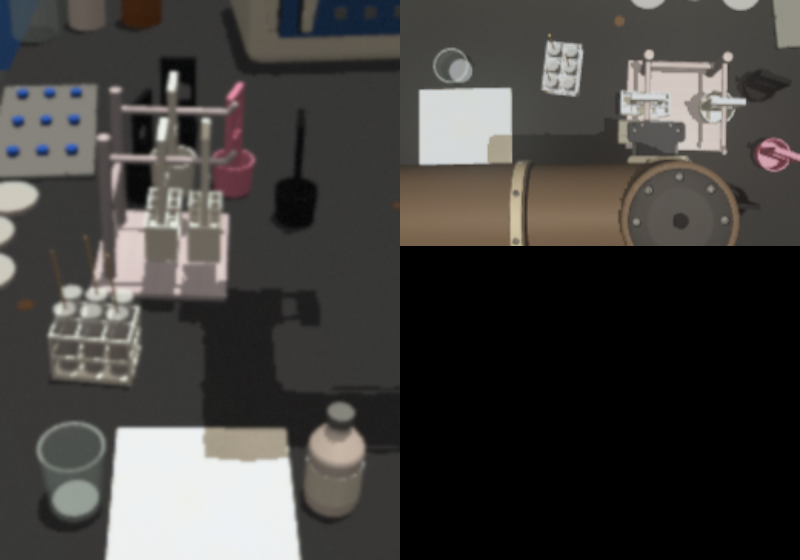

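The caddy hangs in front of the twin at (205,230), upright; twin, cup caddy and bystanders are where they were. The front-face reading moved ~3 mm, possibly a slight swing, so I back off further and re-check that it's still.

Request:
{"api": "send_rows", "payload": {
  "plan": [
    [[-0.1,0.08,0],[0,0,0]],
    [[-0.2,0.16,0],[0,0,0]],
    [[-0.2,0.2,0],[0,0,0]],
    [[-0.2,0.2,0],[0,0,0]],
    [[-0.2,0.2,0],[0,0,0]]
  ]
}}

```text
time_s: 14.2
tcp_pos: [0.4269, -0.1748, 0.4367]
eef_rot: [-93.3, 89.6, -2.7]
contact_force: [0.7, 0.6, -0.4]
gripper_width: 0.0217
```

Request:
{"api": "send_rows", "payload": {
  "plan": [
    [[0,0,0],[0,0,0]],
    [[0,0,0],[0,0,0]],
    [[0,0,0],[0,0,0]],
    [[0,0,0],[0,0,0]],
    [[0,0,0],[0,0,0]]
  ]
}}

```text
time_s: 14.7
tcp_pos: [0.4269, -0.1748, 0.4366]
eef_rot: [-93.7, 89.6, -3.1]
contact_force: [0.4, 0.1, -0.5]
gripper_width: 0.0217
```

Request:
{"api": "send_rows", "payload": {
  "plan": [
    [[0,0,0],[0,0,0]],
    [[0,0,0],[0,0,0]],
    [[0,0,0],[0,0,0]],
    [[0,0,0],[0,0,0]],
    [[0,0,0],[0,0,0]]
  ]
}}

```text
time_s: 15.2
tcp_pos: [0.4269, -0.1748, 0.4366]
eef_rot: [-93.5, 89.6, -2.8]
contact_force: [-0.6, 0.2, -0.2]
gripper_width: 0.0219
```

Request:
{"api": "send_rows", "payload": {
  "plan": [
    [[0,0,0],[0,0,0]],
    [[0,0,0],[0,0,0]],
    [[0,0,0],[0,0,0]],
    [[0,0,0],[0,0,0]],
    [[0,0,0],[0,0,0]]
  ]
}}

```text
time_s: 15.7
tcp_pos: [0.4269, -0.1748, 0.4366]
eef_rot: [-93.6, 89.6, -2.9]
contact_force: [0.1, -0.7, -0.2]
gripper_width: 0.0221
```

```bash
python3 - <<'E'
from chk import *
for i in range(8):
    w=cloud(r.capture("side"))
    o=[]
    for x in(.555,.610):
        g=box(w,[x-.026,-.145,.08],[x+.026,-.1,.135]); pl=box(w,[x-.014,-.16,.15],[x+.014,-.1,.21])
        o+= [g.mean(0).round(4).tolist(), np.median(g[g[:,2]<.115][:,1]).round(4), np.median(pl[:,1]).round(4)]
    print(o)
print(r.get_state()["time_s"])
E
```

```text
[[0.5537, -0.1239, 0.1104], np.float64(-0.1217), np.float64(-0.1428), [0.6115, -0.1269, 0.1094], np.float64(-0.1256), np.float64(-0.1437)]
[[0.5541, -0.1236, 0.1106], np.float64(-0.1216), np.float64(-0.1428), [0.6112, -0.1266, 0.1097], np.float64(-0.1254), np.float64(-0.1438)]
[[0.5538, -0.1239, 0.1107], np.float64(-0.1221), np.float64(-0.1428), [0.6115, -0.127, 0.1091], np.float64(-0.1258), np.float64(-0.1438)]
[[0.5539, -0.1239, 0.1102], np.float64(-0.1218), np.float64(-0.1426), [0.6112, -0.1266, 0.1095], np.float64(-0.1256), np.float64(-0.1437)]
[[0.5539, -0.1239, 0.1105], np.float64(-0.1216), np.float64(-0.1428), [0.6112, -0.1268, 0.1097], np.float64(-0.1256), np.float64(-0.1437)]
[[0.5538, -0.1236, 0.1104], np.float64(-0.1214), np.float64(-0.1424), [0.6112, -0.1267, 0.1092], np.float64(-0.1257), np.float64(-0.1443)]
[[0.5542, -0.1236, 0.11], np.float64(-0.122), np.float64(-0.1427), [0.6112, -0.127, 0.1095], np.float64(-0.1257), np.float64(-0.1436)]
[[0.5542, -0.124, 0.1105], np.float64(-0.1219), np.float64(-0.142), [0.6113, -0.1268, 0.1097], np.float64(-0.1256), np.float64(-0.1443)]
16.1
```

Over 0.4 s the caddy does not move (spread under 1 mm), about 2° off the twin's lean. Handing in.

```bash
python3 -c "
from plant import r
print(r.close_job())"
```

```text
the job is handed in; nothing more can be done
None
```

The caddy is hanging by its hand slot on the left (+y) arm, in front of its twin, and I handed the job in at about 16 s of the 51 s allowed. I gripped it by the tab, passed the slot over the bent tip about 19 mm above hanging height, lowered it until the wrist felt about 5 N of support, then opened the jaws and backed away.

**Last checks:**
- **Height and stillness:** its grid top was level with the twin's (0.134 m against 0.133 m). Eight side pictures over 0.4 s showed movement under 1 mm.
- **Lean:** it hangs about 2° off the twin sideways, probably from friction on the arm. That lean was not there before release, and I left it uncorrected.
- **Room:** the gap to the twin's base is about 11 mm, so I did not need to slide the twin.
- **Everything else:** depth readings put the twin where it was and the cup caddy still hanging on its arm. The bottle, beaker and rack I only checked by eye, and they look unmoved.
- **Missing check:** the top camera could not confirm the hung caddy, because the gripper blocked its view. The final checks rest on the side camera and the wrist force.

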